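# Unclip the red torch from the clip rack

### The job

Pull the red pencil torch out of its two spring clips on the plywood rack and lay it flat in the steel tray, without dropping it in from a height. Leave the blue torch held in its clips.

Things in the scene. Friction and masses are not known exactly. Their poses are not given: they have to be found in the camera images.
- red_torch: Red pencil torch, 120 mm long, about 80 g, lying level in two clips. Origin: mid-length, on its axis; x points along it to the head. Round body 20 mm thick, thin black bands at the middle; tail cap 23 mm at -x, six-sided head 24 mm across flats at +x (neither passes lengthwise through the clips). The middle 48 mm of the body, between the clips, is free to be gripped across from above.
- blue_torch: The same torch in blue, in the other pair of clips on the same rack, parallel to the red one, 110 mm beside it (axis to axis). Which torch is on which side varies. It stays where it is.
- clip_rack: Plywood board 150 x 210 x 15 mm, fixed. Origin: centre of underside; torches lie along its x at y = -55 and +55 mm, axis 48 mm above the origin; top of the strip below them: 18 mm. Steel C clips at x = -30 and +30 mm, tips 62 mm high, mouths up: a torch comes out straight up, square to its length, against a pull that rises to 10-18 N in the first 4 mm, then they snap open; free after 10 mm.
- steel_tray: Open steel tray, loose, 0.42 kg, outside 120 (x) x 160 (y) x 33 mm high. Origin: centre of its underside; z up, long side along y. Walls and floor 3 mm thick; inside 114 x 154 mm: the torch fits along y; a gripper down inside must not open wide across x. A torch lying on its floor has its axis about 15 mm above the origin.
Mind the look-alikes: they are no part of the job. Of the things that look like the steel_tray, the larger one is meant.

How it is judged (in metres and radians):
On the way:
1. the red torch is pulled up out of its clips (its axis more than 85 mm above the rack's underside) (z of red_torch in the frame of clip_rack above 0.085 m), for 0.1 s.
At the end, for the whole second after the job is handed in: the red torch lies at rest, released, on the floor of the upright steel tray, level within about 11 degrees and with its axis less than 25 mm above the tray's underside; the blue torch is still in its clips, within 10 mm of where it was (x of red_torch in the frame of steel_tray between -0.055 and 0.055 m and y of red_torch in the frame of steel_tray between -0.075 and 0.075 m and z of red_torch in the frame of steel_tray below 0.025 m and angle between red_torch's own x axis and vertical between 1.37 and 1.77 rad and angle between steel_tray's own z axis and vertical below 0.1 rad and linear speed of red_torch below 0.03 m/s and distance of blue_torch from where it was at the start of the episode below 0.01 m); the robot touches nothing.
It fails at once if the blue torch is pulled from its clips (moved more than 15 mm) (distance of blue_torch from where it was at the start of the episode above 0.015 m).
It fails at once if the red torch is let go over the tray with its axis more than 65 mm above the tray's underside (horizontal distance between red_torch and steel_tray below 0.1 m and z of red_torch in the frame of steel_tray above 0.065 m and contact force between the fingers and red_torch below 0.05 N).
It also fails if it takes over 40 s, if anything falls off the work surface, if the arm or the gripper's body presses on something with over 40 N, if the wrist force passes 120 N, or if a joint passes its speed limit or range.

### The arm

A 6-joint arm with a two-finger parallel gripper is mounted at the origin on a cart in front of the work surface, level with it; the furniture and walls round the work are solid. World frame = base frame: x ahead of the robot, y to its left, z up, the work surface at z = 0. Lengths are in m, angles in degrees, forces in N, time in s.
With the tool pointing down it reaches from about 0.35 to 0.85 m from the base axis. Payload 8.1 kg.
Tool frame: the origin (TCP) lies midway between the tips of the shut fingers; the grasp point (between the pads) lies 19 mm behind it; z points along the fingers, y is the line along which they close (so a half turn about z gives the same grasp; the last joint's range is limited). The gripper opens to 93 mm and grips with 3 to 60 N. Pads are 15 mm wide; open, the fingers measure 128 mm over their backs; the gripper's body (75 mm by 188 mm) begins 65 mm behind the grasp point.
Start: joints at [67.242, 7.471, 85.268, -0, 87.261, -4.893], TCP at [0.184, 0.571, 0.198] pointing down, gripper open.
Joint ranges: [-169.43, 169.43], [-51.17, 129.36], [1.28, 143.12], [-76.62, 256.62], [0, 156.53], [-152.29, 152.29]. Speed limits (degrees/s): [136.94, 136.94, 159.86, 180, 180, 180].

### API

Orientations are given as a 3x3 rotation matrix whose columns are the frame's x, y, z axes.
In Python, from station import telemetry, imaging, ctrl gives the robot as it stands.
- The arm moves only by the tool play_rows, never from a script. Its argument "commands" is text: rows parted by semicolons, each of 7 numbers parted by spaces: the shift along the tool's x, y, z in mm, then the turn, a rotation vector about the tool's x, y, z in rad, then the opening, from 0 (shut) to 1 (fully open). A call has 1 to 12 rows; each row shifts and turns the commanded pose from where the row before left it, along the tool's axes as they then stand; what a row does not reach is not made up. A row lasts 1/12 s, in which the tool goes at most 41.7 mm and 7.16 degrees, less where a joint would pass 70% of its speed; a pose out of reach is approached as far as the arm can. A call with a gripper value outside its range is refused whole. The fingers move at their own pace and stop on an object; the grip force is fixed at half the most. Time passes only in rows, so rows that do not move let the fingers close. It gives the time, the measured TCP pose, the force, the opening and the grip force at its end, in the units of the state.
- telemetry.get_state(): the state, without advancing time (a new reading comes with each control period).
- imaging.snapshot(name): name is "scene" or "top" or "wrist"; returns the picture (420x560x3 uint8, red, green, blue); there is no depth.
- imaging.calibration(name): a dict with "fx", "fy", "cx", "cy" (pixels), "T" (4x4, takes a point from camera to world coordinates). Camera axes: x right, y down, z forward; pixel columns grow to the right and rows downward; lengths in m; the calibration is good to about 2 mm. A picture is of the moment at which its call begins: read the wrist's pose just before it. calibration takes no time and is no camera call; for the wrist camera it gives the pose at the moment of the call.
- ctrl.close_job(): hands the job in; it is judged then, once.
The state is a dict: "t": time; "joint_positions": joint angles; "joint_velocities": joint speeds; "tau": joint torques, N m; "ee_pos": TCP position; "tool_rot": TCP orientation; "wrist_force": force on the tool from outside, world axes, zero at the start; "torque": the same for the moment, N m; "gripper_width": finger opening in m; "finger_force": force on a finger pad.
Only numpy, scipy, OpenCV 4.12 (cv2) and the standard library are available. Lean on these libraries where they do the work, as an engineer would, in place of code of your own. Each camera call takes 0.05 s, during which the arm holds its last target. There are 200 camera calls.

## Working session

There is one attempt and no reset: what is moved stays moved. The work goes in short steps, Python scripts to look and compute and a tool call to move; the robot and the scene stay as the last step left them, time stands still between calls to the robot, and variables do not carry over. Pictures are saved under pics/ and viewed, at most 10 in all, crops included, and the job is handed in when it is done.

Besides the shell and the picture viewer there is one more tool, called after "Call:" as name(argument=value, ...) on one line, values as JSON. play_rows: Moves the arm, as the interface text tells. Its arguments: {"type":"object","properties":{"commands":{"type":"string"}},"required":["commands"]}

```bash
mkdir -p pics; cat > h.py <<'E'
import numpy as np, cv2
from station import telemetry, imaging, ctrl
def snap(n,f=None):
    im=imaging.snapshot(n)
    if f: cv2.imwrite('pics/'+f,cv2.cvtColor(im,cv2.COLOR_RGB2BGR))
    return im
def ray(c,u,v,z):
    T=np.array(c['T']);d=T[:3,:3]@[(u-c['cx'])/c['fx'],(v-c['cy'])/c['fy'],1]
    o=T[:3,3];return o+d*(z-o[2])/d[2]
E
python3 - <<'E'
from h import *
a=snap('top');b=snap('scene')
cv2.imwrite('pics/a.png',cv2.cvtColor(a,cv2.COLOR_RGB2BGR));cv2.imwrite('pics/b.png',cv2.cvtColor(b,cv2.COLOR_RGB2BGR))
s=telemetry.get_state();print(s['tool_rot'],s['ee_pos'],s['t'])
for n in('top','scene'):print(imaging.calibration(n))
E
```

```text
[[-9.51780663e-01  3.06778675e-01 -6.43284476e-04]
 [ 3.06779308e-01  9.51779537e-01 -1.47291517e-03]
 [ 1.60406037e-04 -1.59923854e-03 -9.99998708e-01]] [0.183843   0.57059943 0.19699408] 0.1
{'fx': 541.2625180593645, 'fy': 541.2625180593645, 'cx': 281.3553177328344, 'cy': 210.61345230617331, 'T': array([[-0.02384742, -0.99666333,  0.07806097,  0.45737192],
       [-0.99969606,  0.02328579, -0.00809724,  0.16047786],
       [ 0.00625251, -0.07823034, -0.9969157 ,  1.34175702],
       [ 0.        ,  0.        ,  0.        ,  1.        ]])}
{'fx': 439.63109243357, 'fy': 439.63109243357, 'cx': 278.4413592474854, 'cy': 215.1681013135518, 'T': array([[ 0.49213505, -0.64830209,  0.58095395,  0.02987849],
       [-0.87036219, -0.37910325,  0.31424575, -0.14306957],
       [ 0.01651535, -0.6602917 , -0.75082762,  0.72743517],
       [ 0.        ,  0.        ,  0.        ,  1.        ]])}
```

View pics/a.png

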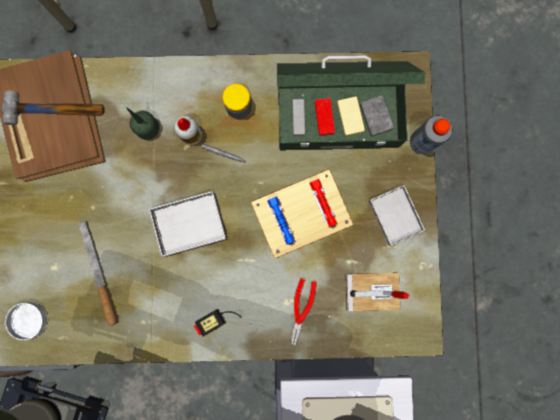

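View pics/b.png

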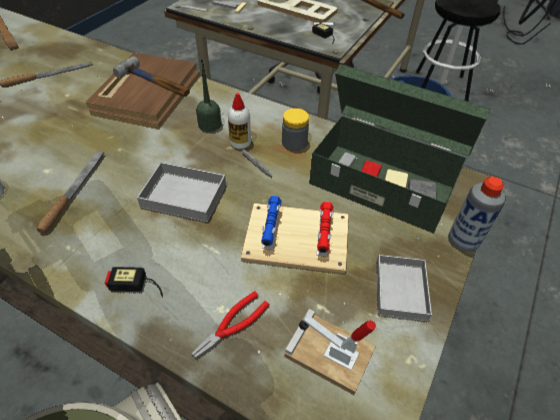

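Top view: the red torch is at (323,203) and the blue torch at (281,221), both on the rack. The other red things are the clamp handle (400,295), pliers (305,300), toolbox block (325,115) and spray cap (441,127). The trays are at (189,224), larger, and (398,215), smaller. I choose the torch on the rack and the left tray.

```bash
python3 - <<'E'
from h import *
a=cv2.cvtColor(cv2.imread('pics/a.png'),cv2.COLOR_BGR2RGB);c=imaging.calibration('top')
hsv=cv2.cvtColor(a,cv2.COLOR_RGB2HSV);H,S,V=cv2.split(hsv)
red=((H<8)|(H>172))&(S>150)&(V>80);blue=(H>100)&(H<130)&(S>130)
def comp(m,u0,u1,v0,v1):
    k=np.zeros_like(m);k[v0:v1,u0:u1]=1
    return np.argwhere(m&(k>0))[:,::-1].astype(np.float32)
for n,m,box in(('red',red,(300,350,170,235)),('blue',blue,(255,305,190,250))):
    p=comp(m,*box);r=cv2.minAreaRect(p);q=cv2.boxPoints(r)
    # ends
    w=np.array([ray(c,*x,0.050)[:2] for x in p]);mu=w.mean(0);U=np.linalg.svd(w-mu,full_matrices=False)[2][0]
    t=(w-mu)@U;print(n,len(p),'mid',mu+U*(t.max()+t.min())/2,'len',np.ptp(t),'dir',U,np.degrees(np.arctan2(U[1],U[0])))
for nm,u0,u1,v0,v1 in(('L',140,240,180,265),('R',360,435,175,255)):
    m=((S<40)&(V>110)).astype(np.uint8)
    k=np.zeros_like(m);k[v0:v1,u0:u1]=m[v0:v1,u0:u1]
    n,l,st,_=cv2.connectedComponentsWithStats(k);i=1+st[1:,4].argmax()
    p=np.argwhere(l==i)[:,::-1].astype(np.float32)
    w=np.array([ray(c,*x,0.033)[:2] for x in p],np.float32)
    print(nm,cv2.minAreaRect(w*1000),cv2.minAreaRect(p))
cr=cv2.resize(a[165:275,130:370],None,fx=3,fy=3);cv2.imwrite('pics/c.png',cr[:,:,::-1])
E
```

```text
red 364 mid [0.57521211 0.04887665] len 0.11821471416283086 dir [-0.92984813 -0.36794356] -158.41115315192124
blue 355 mid [0.53512817 0.15116716] len 0.11599039843440043 dir [-0.93037285 -0.36661472] -158.49301090917794
L ((565.7095947265625, 399.0804443359375), (193.85928344726562, 184.35890197753906), 14.488340377807617) ((178.485107421875, 210.88343811035156), (79.47952270507812, 76.38810729980469), 74.57783508300781)
R ((514.8317260742188, -142.3825225830078), (182.90184020996094, 108.85919189453125), 22.251972198486328) ((402.6754455566406, 226.3294677734375), (75.81200408935547, 44.83444595336914), 66.37062072753906)
```

View pics/c.png

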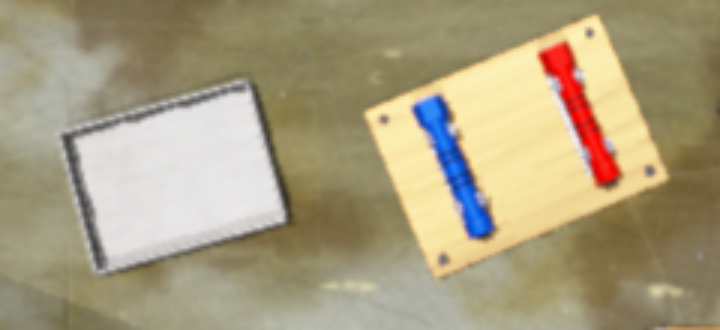

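The crop confirms it: the red torch is on the right, head up (far), and the larger tray has corners at crop pixels (63,133), (247,80), (290,222), (100,272).

Call:
play_rows(commands="-15 -10.5 -3 0 0 0 1;-29.6 -20.9 -3 0 0 0 1;-29.6 -20.9 -3 0 0 0 1;-29.6 -20.9 -3 0 0 0 1;-29.6 -20.9 0 0 0 0 1;-29.6 -20.9 0 0 0 0 1;-29.6 -20.9 0 0 0 0 1;-29.6 -20.9 0 0 0 0 1;-29.6 -20.9 0 0 0 0 1;-29.6 -20.9 0 0 0 0 1;-29.6 -20.9 0 0 0 0 1;-29.6 -20.9 0 0 0 0 1")

```text
t: 1.1
ee_pos: [0.435, 0.2361, 0.2097]
tool_rot: [[-0.952, 0.307, -0.0], [0.307, 0.952, -0.0], [0.0, -0.0, -1.0]]
wrist_force: [-0.1, -0.0, -0.5]
gripper_width: 0.0929
finger_force: 0.0
```

Call:
play_rows(commands="-29.6 -20.9 0 0 0 0 1;-29.6 -20.9 0 0 0 0 1;-29.6 -20.9 0 0 0 0 1;-29.6 -20.9 0 0 0 0 1;-29.6 -20.9 0 0 0 0 1;-29.6 -20.9 0 0 0 0 1;0 0 0 0 0 -0.115 1;0 0 0 0 0 -0.115 1;0 0 0 0 0 -0.115 1;0 0 0 0 0 -0.115 1;0 0 0 0 0 -0.115 1;0 0 0 0 0 -0.115 1")

```text
t: 2.1
ee_pos: [0.5647, 0.0639, 0.2093]
tool_rot: [[-0.927, -0.374, -0.001], [-0.374, 0.927, -0.0], [0.001, 0.0, -1.0]]
wrist_force: [0.5, -0.0, 0.7]
gripper_width: 0.0932
finger_force: 0.0
```

```bash
python3 - <<'E'
from h import *
c=imaging.calibration('top')
P=np.array([ray(c,130+u/3,165+v/3,.033)[:2] for u,v in((63,133),(247,80),(290,222),(100,272))])
print(P.mean(0),P[1]-P[0],P[2]-P[3],P[3]-P[0],P[2]-P[1])
s=telemetry.get_state();print(s['t'],s['ee_pos'],s['tool_rot'],s['joint_positions'])
w=imaging.calibration('wrist');print(w['T'])
im=snap('wrist','w1.png')
E
```

```text
[0.53306498 0.37543487] [ 0.03960584 -0.14900588] [ 0.03645417 -0.1529112 ] [-0.1125711 -0.0290634] [-0.11572276 -0.03296872]
2.1 [0.56471609 0.06385706 0.20931398] [[-9.27269241e-01 -3.74393572e-01 -1.09936332e-03]
 [-3.74393762e-01  9.27269815e-01 -3.51515574e-05]
 [ 1.03256694e-03  3.78999813e-04 -9.99999395e-01]] [ 1.28308605e+00  2.37823771e+00  8.94694797e+01 -6.03363733e-04
  8.82153007e+01 -1.10703745e+02]
[[-0.37433409  0.88655852  0.27182343  0.48958354]
 [ 0.92729289  0.35745641  0.11114318  0.03349979]
 [ 0.00136991  0.29366462 -0.95590754  0.39554815]
 [ 0.          0.          0.          1.        ]]
```

View pics/w1.png

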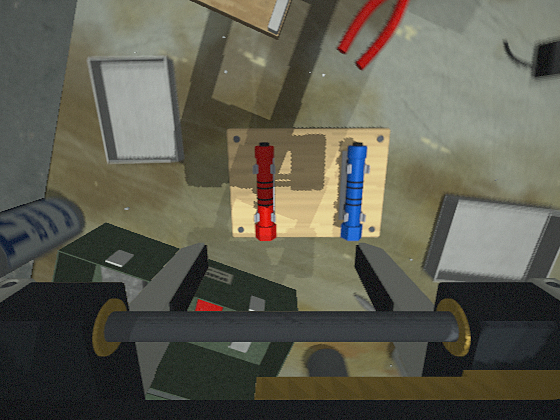

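The close wrist view shows the red torch in its clips at (265,192) and the blue at (355,192). Now I measure the red one.

```bash
cat >> h.py <<'E'
def redtorch(im,c,box,z):
    H,S,V=cv2.split(cv2.cvtColor(im,cv2.COLOR_RGB2HSV))
    m=((H<8)|(H>172))&(S>150)&(V>40);k=np.zeros_like(m);k[box[2]:box[3],box[0]:box[1]]=1
    p=np.argwhere(m&k)[:,::-1]
    w=np.array([ray(c,*x,z)[:2] for x in p]);mu=w.mean(0);U=np.linalg.svd(w-mu,full_matrices=False)[2][0]
    U*=np.sign(U[0]);N=np.array([-U[1],U[0]]);t=(w-mu)@U;n=(w-mu)@N
    return mu+U*(t.max()+t.min())/2+N*(n.max()+n.min())/2,np.ptp(t),np.ptp(n),np.degrees(np.arctan2(U[1],U[0]))
E
python3 - <<'E'
from h import *
im=cv2.imread('pics/w1.png')[:,:,::-1].copy();c=imaging.calibration('wrist')
r=redtorch(im,c,(235,295,130,250),.05);print(r)
s=telemetry.get_state();R=np.array(s['tool_rot']);d=np.r_[r[0],.03]-s['ee_pos'];print(R.T@d*1000)
yy=np.degrees(np.arctan2(R[1,1],R[0,1]));print('yaw err',r[3]+90-yy)
E
```

```text
(array([0.57994014, 0.0485597 ]), np.float64(0.11906817371101883), np.float64(0.025440812975244965), np.float64(22.59964545627192))
[ -8.39582709 -20.0278501  179.30024213]
yaw err 0.11321372724715673
```

Call:
play_rows(commands="-4.2 -10 5 0 0 0 1;-4.2 -10 15 0 0 0 1;0 0 25 0 0 0 1;0 0 25 0 0 0 1;0 0 15 0 0 0 1;0 0 5 0 0 0 1;0 0 0 0 0 0 1;0 0 0 0 0 0 1")

```text
t: 2.82
ee_pos: [0.5806, 0.0482, 0.1203]
tool_rot: [[-0.93, -0.367, 0.0], [-0.367, 0.93, -0.0], [-0.0, -0.0, -1.0]]
wrist_force: [-0.9, 0.7, 0.5]
gripper_width: 0.0929
finger_force: 0.0
```

```bash
python3 - <<'E'
from h import *
c=imaging.calibration('wrist');s=telemetry.get_state();im=snap('wrist','w2.png')
r=redtorch(im,c,(200,330,100,320),.05);print(r)
R=np.array(s['tool_rot']);d=np.r_[r[0],.03]-s['ee_pos'];print(s['ee_pos'],R.T@d*1000)
E
```

```text
(array([0.58034607, 0.04881758]), np.float64(0.12122110028163119), np.float64(0.02654673846020059), np.float64(21.688774686667568))
[0.58060681 0.0482079  0.12031589] [3.20340588e-02 6.76905554e-01 9.03157838e+01]
```

View pics/w2.png

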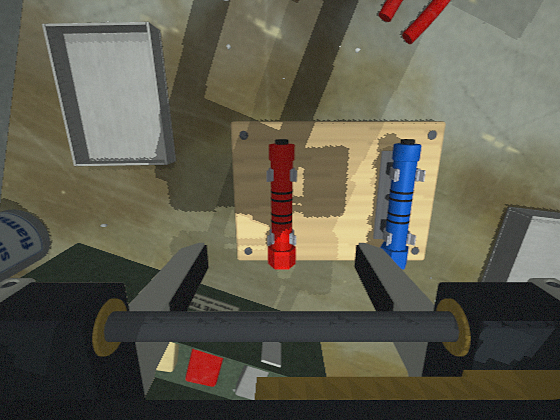

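The torch sits centred at (282,205), between the fingers. Descending and gripping.

Call:
play_rows(commands="0 0.6 10 0 0 0 1;0 0 20 0 0 0 1;0 0 20 0 0 0 1;0 0 20 0 0 0 1;0 0 13 0 0 0 1;0 0 7 0 0 0 1;0 0 0 0 0 0 1;0 0 0 0 0 0 1;0 0 0 0 0 0 0;0 0 0 0 0 0 0;0 0 0 0 0 0 0;0 0 0 0 0 0 0")

```text
t: 3.87
ee_pos: [0.5807, 0.049, 0.0308]
tool_rot: [[-0.929, -0.369, 0.001], [-0.369, 0.929, -0.0], [-0.001, -0.001, -1.0]]
wrist_force: [-0.1, 0.0, 0.3]
gripper_width: 0.071
finger_force: 0.0
```

Call:
play_rows(commands="0 0 0 0 0 0 0;0 0 0 0 0 0 0;0 0 0 0 0 0 0;0 0 0 0 0 0 0;0 0 0 0 0 0 0;0 0 0 0 0 0 0")

```text
t: 4.37
ee_pos: [0.58, 0.049, 0.0299]
tool_rot: [[-0.929, -0.369, -0.0], [-0.369, 0.929, -0.0], [0.0, -0.0, -1.0]]
wrist_force: [0.7, -0.2, -0.0]
gripper_width: 0.0308
finger_force: 0.0
```

Call:
play_rows(commands="0 0 0 0 0 0 0;0 0 0 0 0 0 0;0 0 0 0 0 0 0;0 0 0 0 0 0 0;0 0 0 0 0 0 0;0 0 0 0 0 0 0")

```text
t: 4.87
ee_pos: [0.5801, 0.0488, 0.03]
tool_rot: [[-0.929, -0.369, 0.0], [-0.369, 0.929, -0.0], [-0.0, -0.0, -1.0]]
wrist_force: [0.6, -1.7, 0.8]
gripper_width: 0.0175
finger_force: 29.0
```

Call:
play_rows(commands="0 0 -1 0 0 0 0;0 0 -1 0 0 0 0;0 0 -1 0 0 0 0;0 0 -1 0 0 0 0;0 0 -1 0 0 0 0;0 0 -1 0 0 0 0;0 0 -1 0 0 0 0;0 0 -1 0 0 0 0;0 0 -2 0 0 0 0;0 0 -2 0 0 0 0;0 0 -2 0 0 0 0;0 0 -2 0 0 0 0")

```text
t: 5.87
ee_pos: [0.5814, 0.0496, 0.0478]
tool_rot: [[-0.929, -0.369, 0.003], [-0.369, 0.929, 0.001], [-0.003, -0.0, -1.0]]
wrist_force: [-0.1, -0.7, -0.4]
gripper_width: 0.0006
finger_force: 0.0
```

The grip slipped off (opening about 0). Opening up, backing off and looking.

Call:
play_rows(commands="0 0 -10 0 0 0 0;0 0 -20 0 0 0 0;0 0 -20 0 0 0 1;0 0 -20 0 0 0 1;0 0 0 0 0 0 1;0 0 0 0 0 0 1;0 0 0 0 0 0 1;0 0 0 0 0 0 1;0 0 0 0 0 0 1;0 0 0 0 0 0 1;0 0 0 0 0 0 1;0 0 0 0 0 0 1")

```text
t: 6.87
ee_pos: [0.5797, 0.049, 0.1154]
tool_rot: [[-0.929, -0.369, -0.001], [-0.369, 0.929, 0.0], [0.001, 0.0, -1.0]]
wrist_force: [-0.7, -0.4, -1.3]
gripper_width: 0.0625
finger_force: 0.0
```

```bash
python3 - <<'E'
from h import *
c=imaging.calibration('wrist');s=telemetry.get_state();im=snap('wrist','w3.png');b=snap('scene')
r=redtorch(im,c,(200,330,100,320),.05);print(r)
R=np.array(s['tool_rot']);d=np.r_[r[0],.03]-s['ee_pos'];print(s['ee_pos'],s['gripper_width'],R.T@d*1000)
x=np.hstack([cv2.resize(im[100:320,180:460],(400,314)),cv2.resize(b[170:290,220:380],(400,314))])
cv2.imwrite('pics/d.png',x[:,:,::-1])
# height of torch: intersect lines of top bands between scene and wrist? use red blob centroid rays
def cen(im,box):
    H,S,V=cv2.split(cv2.cvtColor(im,cv2.COLOR_RGB2HSV));m=((H<8)|(H>172))&(S>150)&(V>40)
    k=np.zeros_like(m);k[box[2]:box[3],box[0]:box[1]]=1;p=np.argwhere(m&k)[:,::-1];return (p.max(0)+p.min(0))/2,len(p)
E
```

```text
(array([0.58366625, 0.05033219]), np.float64(0.12705406513187328), np.float64(0.028209452418037354), np.float64(21.712968421520053))
[0.57973591 0.04903755 0.11543853] 0.06254435932924732 [-4.19498863 -0.27395322 85.43531775]
```

View pics/d.png

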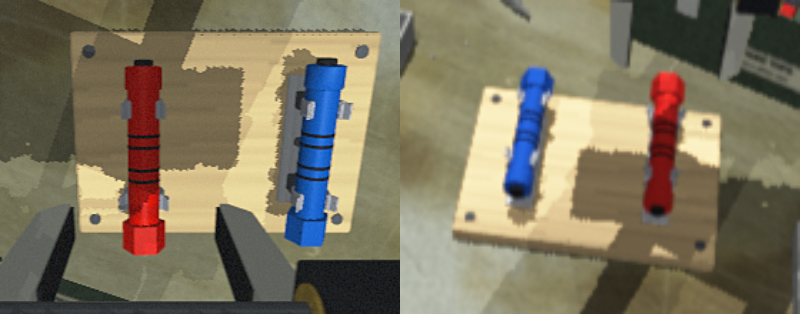

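```bash
cat > tri.py <<'E'
from h import *
def ends(im,box,col):
    H,S,V=cv2.split(cv2.cvtColor(im,cv2.COLOR_RGB2HSV))
    m=(((H<8)|(H>172))&(S>150)&(V>40)) if col=='r' else ((H>100)&(H<130)&(S>130)&(V>40))
    k=np.zeros(m.shape,np.uint8);k[box[2]:box[3],box[0]:box[1]]=m[box[2]:box[3],box[0]:box[1]]
    n,l,st,_=cv2.connectedComponentsWithStats(cv2.dilate(k,np.ones((7,7))));i=1+st[1:,4].argmax()
    p=np.argwhere((l==i)&(k>0))[:,::-1].astype(float);mu=p.mean(0);U=np.linalg.svd(p-mu,full_matrices=False)[2][0];U*=np.sign(U[1])
    t=(p-mu)@U
    return [p[t<t.min()+5].mean(0),p[t>t.max()-5].mean(0)]
def tri(c1,p1,c2,p2):
    def pm(c):
        K=np.array([[c['fx'],0,c['cx']],[0,c['fy'],c['cy']],[0,0,1]]);return K@np.linalg.inv(np.array(c['T']))[:3]
    X=cv2.triangulatePoints(pm(c1),pm(c2),p1.reshape(2,1),p2.reshape(2,1));return (X[:3]/X[3]).ravel()
def run(boxes):
    c=imaging.calibration('wrist');im=snap('wrist','wt.png');b=snap('scene','bt.png');cs=imaging.calibration('scene')
    for col,(bw,bs) in boxes.items():
        w=ends(im,bw,col);s=ends(b,bs,col)
        # wrist bottom = far(+x) end; scene top = far end
        print(col,'head',tri(c,w[1],cs,s[0]),'tail',tri(c,w[0],cs,s[1]),w,s)
E
python3 - <<'E'
from tri import *
run({'r':((200,330,100,330),(300,350,190,260)),'b':((370,440,100,330),(250,290,185,260))})
E
```

```text
r head [0.63603969 0.07033952 0.05683176] tail [0.52729447 0.02638098 0.04608971] [array([279.816, 148.08 ]), array([281.025     , 274.61666667])] [array([327.05      , 200.41666667]), array([322.95454545, 247.72727273])]
b head [0.59325703 0.17155051 0.04839783] tail [0.48439109 0.12758079 0.05099437] [array([410.15151515, 146.76767677]), array([392.92380952, 268.6       ])] [array([274.91836735, 198.3877551 ]), array([266.97560976, 240.80487805])]
```

Both torches are still in their clips; the red one's head end is slightly raised. The 17.5 mm opening on a 20 mm body suggests I gripped above the axis, so I'll grip deeper.

Call:
play_rows(commands="-1 0 10 0 0 0 0.55;0 0 20 0 0 0 0.55;0 0 20 0 0 0 0.55;0 0 20 0 0 0 0.55;0 0 13 0 0 0 0.55;0 0 7 0 0 0 0.55;0 0 3 0 0 0 0.55;0 0 0 0 0 0 0.4;0 0 0 0 0 0 0;0 0 0 0 0 0 0;0 0 0 0 0 0 0;0 0 0 0 0 0 0")

```text
t: 8.07
ee_pos: [0.5817, 0.0494, 0.0239]
tool_rot: [[-0.929, -0.369, 0.002], [-0.369, 0.929, -0.0], [-0.002, -0.001, -1.0]]
wrist_force: [-0.7, -0.1, -0.8]
gripper_width: 0.0226
finger_force: 0.0
```

Call:
play_rows(commands="0 0 0 0 0 0 0;0 0 0 0 0 0 0;0 0 0 0 0 0 0;0 0 0 0 0 0 0;0 0 0 0 0 0 0;0 0 0 0 0 0 0;0 0 0 0 0 0 0;0 0 0 0 0 0 0")

```text
t: 8.73
ee_pos: [0.5816, 0.0493, 0.0234]
tool_rot: [[-0.929, -0.369, 0.001], [-0.369, 0.929, -0.0], [-0.001, -0.001, -1.0]]
wrist_force: [2.7, -1.3, 4.7]
gripper_width: 0.0192
finger_force: 30.0
```

Call:
play_rows(commands="0 0 -0.5 0 0 0 0;0 0 -0.5 0 0 0 0;0 0 -0.5 0 0 0 0;0 0 -0.5 0 0 0 0")

```text
t: 9.07
ee_pos: [0.5804, 0.0492, 0.0242]
tool_rot: [[-0.929, -0.369, -0.001], [-0.369, 0.929, -0.0], [0.001, 0.0, -1.0]]
wrist_force: [4.1, -2.4, -2.6]
gripper_width: 0.0185
finger_force: 30.0
```

Call:
play_rows(commands="0 0 -0.5 0 0 0 0;0 0 -0.5 0 0 0 0;0 0 -0.5 0 0 0 0;0 0 -0.5 0 0 0 0")

```text
t: 9.4
ee_pos: [0.5797, 0.0492, 0.0259]
tool_rot: [[-0.929, -0.369, -0.003], [-0.369, 0.929, -0.0], [0.002, 0.001, -1.0]]
wrist_force: [-0.5, -3.2, -6.1]
gripper_width: 0.0193
finger_force: 30.0
```

Call:
play_rows(commands="0 0 -0.7 0 0 0 0;0 0 -0.7 0 0 0 0;0 0 -0.7 0 0 0 0")

```text
t: 9.65
ee_pos: [0.5803, 0.0493, 0.0287]
tool_rot: [[-0.929, -0.369, -0.001], [-0.369, 0.929, -0.0], [0.001, 0.0, -1.0]]
wrist_force: [0.3, -3.5, -5.4]
gripper_width: 0.0191
finger_force: 30.0
```

Call:
play_rows(commands="0 0 -0.7 0 0 0 0;0 0 -0.7 0 0 0 0;0 0 -0.7 0 0 0 0")

```text
t: 9.9
ee_pos: [0.5811, 0.0497, 0.0315]
tool_rot: [[-0.929, -0.369, 0.0], [-0.369, 0.929, 0.0], [-0.0, 0.0, -1.0]]
wrist_force: [-0.0, -1.3, -3.2]
gripper_width: 0.0193
finger_force: 30.0
```

Call:
play_rows(commands="0 0 -1 0 0 0 0;0 0 -1 0 0 0 0;0 0 -1 0 0 0 0;0 0 -1 0 0 0 0")

```text
t: 10.23
ee_pos: [0.5814, 0.0496, 0.0358]
tool_rot: [[-0.929, -0.369, 0.001], [-0.369, 0.929, 0.0], [-0.001, -0.0, -1.0]]
wrist_force: [0.4, -0.7, -1.0]
gripper_width: 0.0191
finger_force: 30.0
```

Call:
play_rows(commands="0 0 -1 0 0 0 0;0 0 -1 0 0 0 0;0 0 -1 0 0 0 0;0 0 -1 0 0 0 0")

```text
t: 10.57
ee_pos: [0.5811, 0.0494, 0.0394]
tool_rot: [[-0.929, -0.369, 0.0], [-0.369, 0.929, 0.0], [-0.0, -0.0, -1.0]]
wrist_force: [0.8, 0.1, -0.5]
gripper_width: 0.0188
finger_force: 30.0
```

```bash
python3 - <<'E'
from tri import *
im=snap('scene','e.png')[150:300,200:400]
w=snap('wrist')[90:330,180:460]
cv2.imwrite('pics/e2.png',np.hstack([cv2.resize(im,(400,300)),cv2.resize(w,(400,300))])[:,:,::-1])
E
```

```text
(no output)
```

View pics/e2.png

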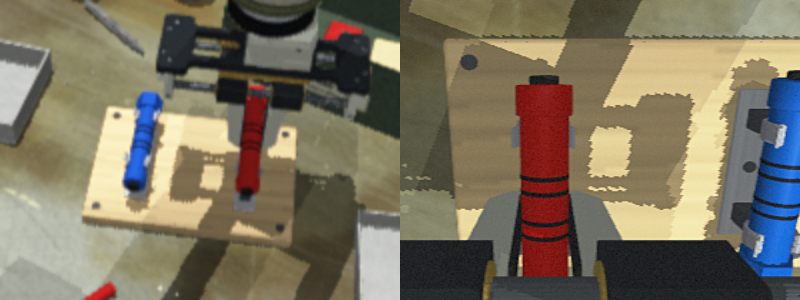

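The torch is out of the clips and held at about right angles to the fingers. The blue one is untouched. Lift and carry.

Call:
play_rows(commands="0 0 -4 0 0 0 0;0 0 -10 0 0 0 0;0 0 -15 0 0 0 0;0 0 -20 0 0 0 0;0 0 -20 0 0 0 0;0 0 -20 0 0 0 0;0 0 -15 0 0 0 0;0 0 -6 0 0 0 0;0 0 0 0 0 0 0")

```text
t: 11.42
ee_pos: [0.5824, 0.0495, 0.1519]
tool_rot: [[-0.929, -0.369, 0.004], [-0.369, 0.929, 0.0], [-0.004, -0.002, -1.0]]
wrist_force: [0.2, -0.0, -0.6]
gripper_width: 0.0194
finger_force: 30.0
```

Call:
play_rows(commands="-3 10 0 0 0 0 0;-6 25 0 0 0 0 0;-7 30 0 0 0 0 0;-7 31 0 0 0 0 0;-7 31 0 0 0 0 0;-7 31 0 0 0 0 0;-7 31 0 0 0 0 0;-7 31 0 0 0 0 0;-7 31 0 0 0 0 0;-7 31 0 0 0 0 0;-7 25 0 0 0 0 0;-4 14 0 0 0 0 0")

```text
t: 12.42
ee_pos: [0.5306, 0.3788, 0.147]
tool_rot: [[-0.928, -0.371, -0.003], [-0.371, 0.928, -0.001], [0.003, 0.001, -1.0]]
wrist_force: [0.3, 0.5, -0.6]
gripper_width: 0.0195
finger_force: 30.0
```

Call:
play_rows(commands="0 0 0 0 0 0.06 0;0 0 0 0 0 0.12 0;0 0 0 0 0 0.12 0;0 0 0 0 0 0.12 0;0 0 0 0 0 0.12 0;0 0 0 0 0 0.12 0;0 0 0 0 0 0.12 0;0 0 0 0 0 0.12 0;0 0 0 0 0 0.12 0;0 0 0 0 0 0.12 0;0 0 0 0 0 0.12 0;0 0 0 0 0 0.12 0")

```text
t: 13.42
ee_pos: [0.5323, 0.3751, 0.1476]
tool_rot: [[-0.533, 0.846, -0.002], [0.846, 0.533, -0.001], [-0.0, -0.002, -1.0]]
wrist_force: [0.6, -0.2, -0.6]
gripper_width: 0.0192
finger_force: 30.0
```

Call:
play_rows(commands="0 0 0 0 0 0.12 0;0 0 0 0 0 0.12 0;0 0 0 0 0 0.08 0;0 0 0 0 0 0 0;0 0 0 0 0 0 0")

```text
t: 13.83
ee_pos: [0.5325, 0.3753, 0.148]
tool_rot: [[-0.249, 0.969, -0.002], [0.969, 0.249, -0.001], [-0.001, -0.002, -1.0]]
wrist_force: [-0.4, -0.1, -0.3]
gripper_width: 0.0196
finger_force: 30.0
```

```bash
python3 - <<'E'
from h import *
c=imaging.calibration('wrist');snap('wrist','g.png');snap('scene','g2.png')
s=telemetry.get_state();print(s['tool_rot'],s['ee_pos'])
np.save('gT.npy',c['T'])
E
```

```text
[[-2.49018692e-01  9.68498222e-01 -9.40654591e-04]
 [ 9.68498614e-01  2.49018204e-01 -6.06686583e-04]
 [-3.53334761e-04 -1.06209897e-03 -9.99999374e-01]] [0.53270751 0.37551651 0.14843427]
```

View pics/g.png

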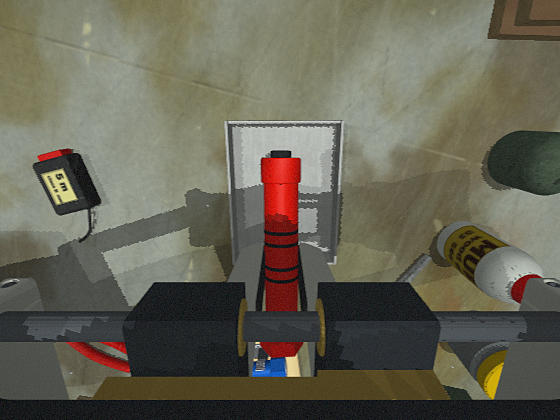

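The torch hangs over the large tray, parallel to it. The tray's visible rim corners are at (226,121) and (342,121).

```bash
python3 - <<'E'
from h import *
c=imaging.calibration('wrist');s=telemetry.get_state();R=np.array(s['tool_rot'])
A,B=[ray(c,*p,.033) for p in((226,121),(342,121))];print(np.linalg.norm(A-B))
e=(B-A)/np.linalg.norm(B-A);n=np.array([-e[1],e[0],0])
M=(A+B)/2
for g in(n,-n):print((R.T@(M+g*.08-s['ee_pos'])*1000).round(1))
# torch: tail cap visible; torch in tool frame at its z
t=ray(c,281,157,s['ee_pos'][2]+.022+.0115);print('tail',(R.T@(t-s['ee_pos'])*1000).round(1), 'tray edge',(R.T@(M-s['ee_pos'])*1000).round(1),(R.T@e).round(3))
E
```

```text
0.11556456605946402
[161.1   4.1 115.4]
[  1.1   4.1 115.4]
tail [ 63.9   1.2 -33.5] tray edge [ 81.1   4.1 115.4] [-0.     1.    -0.001]
```

Call:
play_rows(commands="-1 4 10 0 0 0 0;0 0 20 0 0 0 0;0 0 25 0 0 0 0;0 0 25 0 0 0 0;0 0 20 0 0 0 0;0 0 15 0 0 0 0;0 0 10 0 0 0 0;0 0 6 0 0 0 0;0 0 4 0 0 0 0;0 0 3 0 0 0 0;0 0 0 0 0 0 0;0 0 0 0 0 0 0")

```text
t: 14.93
ee_pos: [0.5378, 0.3762, 0.0122]
tool_rot: [[-0.247, 0.969, 0.001], [0.969, 0.247, 0.001], [0.0, 0.001, -1.0]]
wrist_force: [-0.6, -0.3, -0.4]
gripper_width: 0.0188
finger_force: 30.0
```

Call:
play_rows(commands="0 0 2 0 0 0 0;0 0 2 0 0 0 0;0 0 1 0 0 0 0;0 0 0 0 0 0 0;0 0 0 0 0 0 0")

```text
t: 15.35
ee_pos: [0.5371, 0.3758, 0.0061]
tool_rot: [[-0.246, 0.969, -0.0], [0.969, 0.246, -0.0], [-0.0, -0.0, -1.0]]
wrist_force: [0.0, -0.5, -0.7]
gripper_width: 0.0187
finger_force: 30.0
```

Call:
play_rows(commands="0 0 0 0 0 0 0.23;0 0 0 0 0 0 0.25;0 0 0 0 0 0 0.3;0 0 0 0 0 0 0.35;0 0 0 0 0 0 0.4;0 0 0 0 0 0 0.45;0 0 0 0 0 0 0.45;0 0 0 0 0 0 0.45;0 0 0 0 0 0 0.45;0 0 0 0 0 0 0.45")

```text
t: 16.18
ee_pos: [0.5371, 0.3758, 0.0061]
tool_rot: [[-0.246, 0.969, -0.0], [0.969, 0.246, -0.0], [-0.0, -0.0, -1.0]]
wrist_force: [-0.4, 0.0, 0.4]
gripper_width: 0.0418
finger_force: 0.0
```

Call:
play_rows(commands="0 0 -3 0 0 0 0.45;0 0 -8 0 0 0 0.45;0 0 -15 0 0 0 0.45;0 0 -25 0 0 0 0.45;0 0 -25 0 0 0 0.45;0 0 -25 0 0 0 0.45;0 0 -20 0 0 0 0.45;0 0 -15 0 0 0 0.45;0 0 -7 0 0 0 0.45;0 0 0 0 0 0 0.45;0 0 0 0 0 0 0.45")

```text
t: 17.1
ee_pos: [0.5374, 0.3759, 0.1497]
tool_rot: [[-0.246, 0.969, 0.001], [0.969, 0.246, 0.001], [0.0, 0.001, -1.0]]
wrist_force: [0.8, -0.2, -0.5]
gripper_width: 0.0417
finger_force: 0.0
```

```bash
python3 - <<'E'
from h import *
w=snap('wrist');b=snap('scene')[140:290,100:400]
cv2.imwrite('pics/k.png',np.hstack([cv2.resize(w,(400,300)),cv2.resize(b,(400,300))])[:,:,::-1])
E
```

```text
(no output)
```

View pics/k.png

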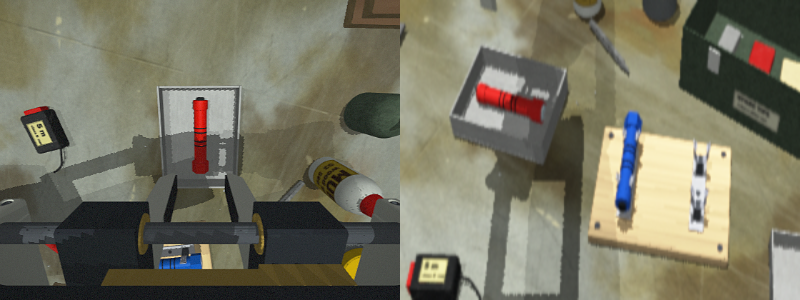

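The red torch lies flat in the middle of the large tray (right half, ~(510,100)). The blue one is still in its clips at (627,165), and the gripper is clear.

```bash
python3 -c "
from h import *
print(ctrl.close_job())"
```

```text
the job is handed in; nothing more can be done
None
```

The red torch is out of its clips and lying flat, released, in the larger steel tray; the blue torch is still in its clips. The first grip slipped and a deeper one held. I handed the job in at about 17 s and got no verdict back.

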